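# Click a service reminder's thumbwheel to its pointer and set it

## Robot

A 6-joint arm with a two-finger parallel gripper is mounted at the origin on the work surface. World frame = base frame: x ahead of the robot, y to its left, z up, the work surface at z = 0. Lengths are in mm, angles in degrees, forces in N, time in s.
With the tool pointing down it reaches from about 275 to 850 mm from the base axis. Payload 19 kg.
Tool frame: the origin (TCP) lies between the finger pads; the fingertips stand 8 mm ahead of it and the grasp point (between the pads) lies 11 mm behind it; z points along the fingers, y is the direction in which the jaws open and shut (so a half turn about z gives the same grasp; the last joint's range is limited). The gripper opens to 85 mm and grips with 20 to 120 N. Pads are 22 mm wide; open, the fingers measure 114 mm over their backs; the gripper's body (76 mm by 85 mm) begins 54 mm behind the grasp point. The pads swing forward as they close: fully open they stand 13 mm farther back than shut.
Start: joints at [58.843, 8.623, 82.357, -0, 89.026, -7.678], TCP at [229.096, 527.358, 239.267] pointing down, gripper open.
Joint ranges: [-160.23, 160.23], [-39.13, 120.54], [6.94, 153.29], [-79.49, 259.48], [9.18, 160.14], [-161.06, 161.06]. Speed limits (degrees/s): [108.29, 108.29, 127.2, 172.46, 172.46, 172.46].

## Interface

Orientations are given as a 3x3 rotation matrix whose columns are the frame's x, y, z axes.
In Python, from bench import manip gives the robot as it stands.
- The arm moves only by the shell command python3 -m creep 'ROWS' [OPENING]. ROWS is JSON, a list of rows, each an object of numbers: "x", "y", "z": the shift along the tool's x, y, z in units of 50 mm (1.0 is 50 mm); "spin": the turn about the tool's z in units of 0.12 rad (1.0 is 0.12 rad). In form: [{"x": .., "y": .., "z": .., "spin": ..}, ...]. A call has 1 to 5 rows; each row shifts and turns the commanded pose from where the row before left it, along the tool's axes as they then stand; what a row does not reach is not made up. A row lasts 1/8 s, in which the tool goes at most 62.5 mm and 10.7 degrees, less where a joint would pass 70% of its speed; a pose out of reach is approached as far as the arm can. A call with a number of a shift or a turn outside -1 to 1 is refused whole. A call with a gripper value outside its range is refused whole. OPENING is the closure, from -1 (fully open) to 1 (shut), set as the call begins (- or left out, the last holds). The fingers move at their own pace and stop on an object; the grip force is fixed at half the most. Time passes only in rows, so rows that do not move let the fingers close. It gives the time, the measured TCP pose, the force and the opening at its end, in the units of the state.
- manip.get_state(): the state, without advancing time (a new reading comes with each control period).
- manip.capture(name): name is "scene" or "top" or "wrist"; returns a dict with "frame" (400x640x3 uint8, red, green, blue), "fov_y" (degrees; the focal length in pixels is half the picture's height over the tangent of half this angle, whatever the lens; pixels are square), "cx", "cy" (the principal point, pixels), "dist_coeffs" ([k1, k2, p1, p2, k3] as OpenCV has them; the pictures are not rectified), "world_from_camera" (4x4, takes a point from camera to world coordinates). Camera axes: x right, y down, z forward; pixel columns grow to the right and rows downward; lengths in mm; the calibration is good to about 2 mm. A picture is of the moment at which its call begins. There is no depth.
- manip.close_job(): hands the job in, once; it reports no verdict.
The state is a dict: "time_s": time; "joints": joint angles; "dq": joint speeds; "effort": joint torques, N m; "tool_pos": TCP position; "tcp_rot": TCP orientation; "force": force on the tool from outside, world axes, zero at the start; "wrist_torque": the same for the moment, N m; "grip_width": finger opening in mm.
Only numpy, scipy, OpenCV 4.12 (cv2) and the standard library are available. Lean on these libraries where they do the work, as an engineer would, in place of code of your own. Each camera call takes 0.05 s, during which the arm holds its last target.

## Task

On the larger service reminder, flick the edge of the toothed thumbwheel with a closed fingertip, its top going away from the robot, click by click until the one wide tooth stands at the pointers on the far side, and do not let it click past them. Then press the round set key on the same base fully down and let it come up again. Only touch: do not lift or shift the reminder, and leave the smaller reminder and the other things on the bench alone.

Things in the scene. Friction and masses are not known exactly. Their poses are not given: they have to be found in the camera images.
- reminder: The larger service reminder, about 2 kg, standing loose on the bench: a grey base plate 110 (its x) by 190 (its y) by 12 mm thick, with a thumbwheel between two dark steel cheeks at its -y end and a round key on a dark block at its +y end. Origin: centre of the base's underside. x: the way the top of the wheel is to go (away from the robot, within 0.4 rad); z up. About 3 N pushed sideways does not shift it.
- axle (a point): Centre of the thumbwheel, on its axle (parallel to the reminder's y), 58 mm above the bench. The white wheel has a rim of radius 34 mm with ten radial teeth reaching radius 44 mm (top of the sweep 102 mm above the bench), 36 degrees apart, each 6 mm thick. Nine teeth are 18 mm wide along the axle, one is 36 mm wide. The cheeks (21 to 25 mm either side of the wheel's middle plane) end 8 mm above the axle; only the pointers rise higher, to 32 mm above the axle.
- wheel (a joint): Turn of the thumbwheel in rad; grows as its top goes along the reminder's +x. It clicks to rest at 0, 0.628, 1.257, 1.885, 2.513, 3.142... (stops at -0.4 and 4.6); pushed a little past half-way it jumps on to the next rest by itself; about 2 N along the tooth tip's path moves it on. At a rest two teeth stand 18 degrees either side of the top. At 0 the wide tooth points level to the reminder's -x; at 2.513 it stands at the pointers. It starts two to four clicks short of them.
- wide_tooth (a point): Middle of the tip edge of the wide tooth, 44 mm from the axle; turns with the wheel.
- pointer (a point): Where wide_tooth comes to when it stands at the pointers: 36 mm along the reminder's +x from the axle and 26 mm above it (54 degrees past the top). The two pointers are narrow fixed dark steel fingers, one on each cheek, pointing out along this direction.
- set_key_top (a point): Centre of the top of the set key, a white round button 30 mm across in a steel ring 46 mm across, 56 mm above the bench, 103 mm along the reminder's +y from the wheel's middle plane.
- set_key (a joint): How far the set key is pressed, m: 0 up, 0.006 fully down (4 N); it springs back up.
- small_reminder: The smaller reminder, not to be touched: base 85 by 85 by 12 mm with one toothed wheel of radius 32 mm in its middle, top 78 mm above the bench, no pointers, no key. Loose, 1 kg. Origin: centre of its underside.
- small_rim (a point): Tip of the wider tooth of the small wheel, 32 mm from its axle; the small wheel turns easily if brushed.
- jar: Glass jar of brass washers with a steel cap, 68 mm across, 84 mm high. Origin: centre of its underside.
- pipe_wrench: Red pipe wrench lying along its x, from -140 to +142 mm, 18 mm high. Origin on the bench side.
- mirror: Inspection mirror lying along its x: disc 56 mm across centred at +110 mm, thin stem, black handle to -140 mm; 16 mm high.
- level: Small green level, 150 (its x) by 20 by 40 mm high. Origin: centre of its underside.
- elbow: Brass pipe elbow standing on end, 32 mm across, 40 mm high. Origin: centre of its underside.
- screwdriver: Screwdriver lying along its x.
Not all that is in view belongs to the job. What is shaped like the reminder but blue is not meant.

How it is judged:
By the outcome, as a careful person would: the job done as asked, in the order asked, and still so for the second after the job is handed in, with the robot touching nothing.
It also fails if it takes over 54 s, if anything falls off the work surface, if the arm or the gripper's body presses on something with over 40 N, if the wrist force passes 120 N, or if a joint passes its speed limit or range.

## Working session

There is one attempt and no reset: what is moved stays moved. The work goes in short steps, Python scripts to look and compute and a shell command to move; the robot and the scene stay as the last step left them, time stands still between calls to the robot, and variables do not carry over. Pictures are saved under pics/ and viewed, and the job is handed in when it is done.

```bash
ls; mkdir -p pics
cat > h.py <<'E'
from bench import manip
import cv2, numpy as np
def cap(n,tag):
    d=manip.capture(n); cv2.imwrite(f'pics/{tag}.png',d['frame'][:,:,::-1])
    np.save(f'pics/{tag}.npy',{k:v for k,v in d.items()},allow_pickle=True); return d
def load(tag): return np.load(f'pics/{tag}.npy',allow_pickle=True).item()
def K(d):
    h=d['frame'].shape[0]; f=h/2/np.tan(np.radians(d['fov_y'])/2)
    return np.array([[f,0,d['cx']],[0,f,d['cy']],[0,0,1.]])
def ray(d,u,v):
    p=cv2.undistortPoints(np.array([[[u,v]]],float),K(d),np.array(d['dist_coeffs'],float))[0,0]
    T=np.array(d['world_from_camera']); return T[:3,3],T[:3,:3]@np.array([p[0],p[1],1])
def at(d,u,v,z):
    o,r=ray(d,u,v); return o+r*(z-o[2])/r[2]
def proj(d,P):
    T=np.linalg.inv(np.array(d['world_from_camera'])); P=np.atleast_2d(np.array(P,float))
    r=cv2.Rodrigues(T[:3,:3])[0]
    return cv2.projectPoints(P,r,T[:3,3],K(d),np.array(d['dist_coeffs'],float))[0][:,0]
def crop(tag,x0,y0,x1,y1,s):
    im=cv2.imread(f'pics/{tag}.png')[y0:y1,x0:x1]
    cv2.imwrite(f'pics/{tag}_c{x0}_{y0}.png',cv2.resize(im,None,fx=s,fy=s,interpolation=cv2.INTER_CUBIC))
E
python3 - <<'E'
from h import *
for n in ('scene','top','wrist'): cap(n,n+'0')
s=manip.get_state(); print(s)
E
```

```text
pics
{'time_s': 0.15, 'joints': array([ 5.88414558e+01,  8.64486965e+00,  8.23836342e+01, -3.34294630e-04,
        8.90269165e+01, -7.67696552e+00]), 'dq': array([-0.05413489, -0.13981008, -0.1655984 , -0.03297482, -0.19039973,
        0.01856653]), 'effort': array([ 2.11170023e-03, -7.13383055e+01, -5.71041155e+01, -1.21173357e-04,
        7.19475895e-03,  1.59912129e-04]), 'tool_pos': array([229.0277742 , 527.2167003 , 238.81733863]), 'tcp_rot': array([[-9.17188240e-01,  3.98453870e-01, -4.95480519e-04],
       [ 3.98454159e-01,  9.17187872e-01, -8.30747968e-04],
       [ 1.23433980e-04, -9.59378540e-04, -9.99999532e-01]]), 'force': array([-1.24838734,  0.4438238 ,  0.01372374]), 'wrist_torque': array([0.04493101, 0.00379816, 0.01003874]), 'grip_width': 85.46910633815438}
```

View pics/scene0.png

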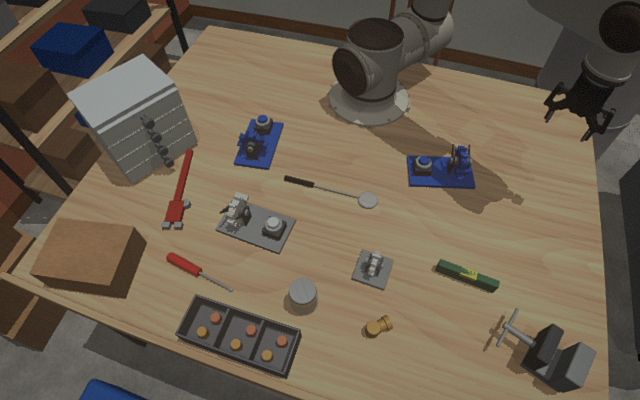

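View pics/top0.png

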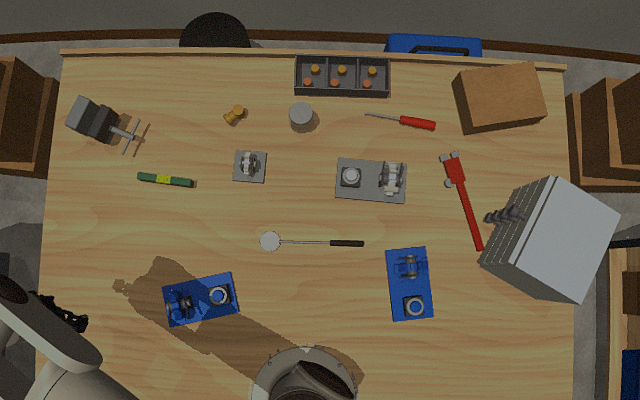

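View pics/wrist0.png

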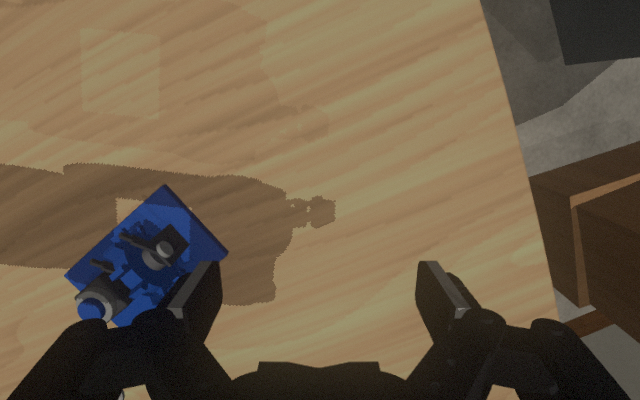

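Run:
```python
from h import *
crop('top0',320,145,420,215,8); crop('scene0',205,180,305,255,8)
d=load('top0')
for u,v in [(339,158),(408,162),(335,198),(404,203)]: print(at(d,u,v,12).round(1))
```

```text
[638.4 -82.2  12. ]
[ 633.4 -271.7   12. ]
[528.2 -73.6  12. ]
[ 519.8 -260.5   12. ]
```

View pics/top0_c320_145.png

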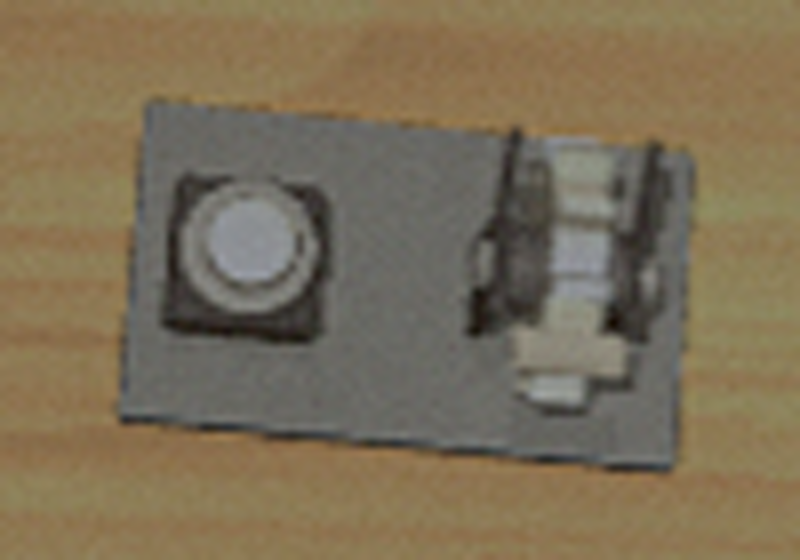

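View pics/scene0_c205_180.png

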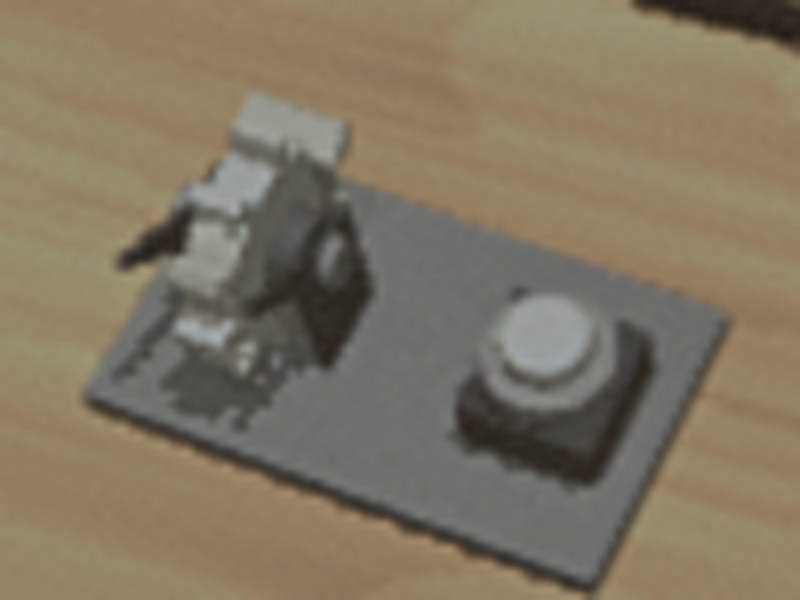

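```bash
cat > pose.py <<'E'
from h import *
from scipy.optimize import least_squares
d=load('top0'); s=load('scene0')
ct=np.array([(150,102),(693,155),(670,468),(120,420)])/8+[320,145]-.44
cs=np.array([(85,400),(598,590),(730,318)])/8+[205,180]-.44
L=np.array([[55,95,12],[55,-95,12],[-55,-95,12],[-55,95,12.]])
key_t=np.array([252,244])/8+[320,145]-.44; key_s=np.array([545,335])/8+[205,180]-.44
def W(p,P):
    c,n=np.cos(p[2]),np.sin(p[2]); P=np.atleast_2d(P)
    return P@np.array([[c,-n,0],[n,c,0],[0,0,1.]]).T+[p[0],p[1],0]
E
python3 - <<'E'
from pose import *
print([at(d,*u,12).round(1) for u in ct],at(d,*key_t,56).round(1))
print([at(s,*u,12).round(1) for u in cs],at(s,*key_s,56).round(1))
f=lambda p:(proj(d,W(p,L))-ct).ravel()
r=least_squares(f,[580,-172,0.]);print('top',r.x,r.fun.round(2))
g=lambda p:(proj(s,W(p,L[[1,0,3]]))-cs).ravel()
r2=least_squares(g,[580,-172,0.]);print('scene',r2.x,r2.fun.round(2))
r3=least_squares(lambda p:np.r_[f(p),g(p)],[580,-172,0.]);print('both',r3.x,r3.fun.round(2))
def loc(o,p): 
    c,n=np.cos(p[2]),np.sin(p[2]); q=o[:2]-p[:2]; return [c*q[0]+n*q[1],-n*q[0]+c*q[1]]
print('key local',loc(at(d,*key_t,56),r3.x),loc(at(s,*key_s,56),r3.x))
np.save('p.npy',r3.x)
E
```

```text
[array([640.2, -80.3,  12. ]), array([ 627.8, -266.6,   12. ]), array([ 519.6, -258.6,   12. ]), array([530.7, -72.3,  12. ])] [ 583.7 -112.3   56. ]
[array([ 630.8, -261.1,   12. ]), array([642.6, -71.5,  12. ]), array([534.5, -65.9,  12. ])] [ 582.3 -108.6   56. ]
top [ 5.79625739e+02 -1.69487564e+02 -6.53323640e-02] [-0.73 -0.19  0.45 -0.16  0.76  0.42 -0.46 -0.1 ]
scene [ 5.82280297e+02 -1.63276811e+02 -6.27298114e-02] [-0.21  0.1  -0.22  0.12  0.44 -0.27]
both [ 5.80450966e+02 -1.66971664e+02 -6.33517987e-02] [-1.69 -0.45 -0.49 -0.56 -0.12  0.03 -1.36 -0.36 -1.13 -0.86 -1.32 -0.88
 -0.61 -1.16]
key local [np.float64(-0.22343867542032436), np.float64(54.81340321830899)] [np.float64(-1.8619559420092346), np.float64(58.340471908929445)]
```

Run:
```python
from pose import *
for nm,c,ax in(('top',d,[5.79625739e+02,-1.69487564e+02,-6.53e-02]),('scene',s,[5.82280297e+02,-1.63276811e+02,-6.27e-02])):
  off=np.array([320,145]) if nm=='top' else np.array([205,180])
  for k in range(5):
    a=k*.6283
    P=W(ax,[[-44*np.cos(a),-48+y,58+44*np.sin(a)] for y in(-18,18)])
    print(nm,k,((proj(c,P)-off+.44)*8).round().tolist())
```

```text
top 0 [[617.0, 412.0], [508.0, 401.0]]
top 1 [[633.0, 374.0], [522.0, 364.0]]
top 2 [[647.0, 298.0], [535.0, 287.0]]
top 3 [[653.0, 214.0], [541.0, 203.0]]
top 4 [[648.0, 157.0], [537.0, 146.0]]
scene 0 [[273.0, 122.0], [368.0, 154.0]]
scene 1 [[246.0, 97.0], [344.0, 130.0]]
scene 2 [[204.0, 121.0], [303.0, 155.0]]
scene 3 [[163.0, 187.0], [262.0, 222.0]]
scene 4 [[139.0, 269.0], [239.0, 305.0]]
```

```bash
python3 -m creep '[{"spin":-0.97,"y":-0.8},{"spin":-0.97,"y":-1},{"spin":-0.96,"y":-1},{"y":-1},{"y":-1}]' 1
```

```text
validation failed for argument at $[0]...
```

```bash
python3 -m creep '[{"x":0,"y":-0.8,"z":0,"spin":-0.97},{"x":0,"y":-1,"z":0,"spin":-0.97},{"x":0,"y":-1,"z":0,"spin":-0.96},{"x":0,"y":-1,"z":0,"spin":0},{"x":0,"y":-1,"z":0,"spin":0}]' 1
```

```text
time_s: 0.78
tool_pos: [183.2, 292.3, 239.1]
tcp_rot: [[-0.998, 0.061, 0.0], [0.061, 0.998, -0.0], [-0.0, -0.0, -1.0]]
force: [1.2, 0.7, 1.5]
grip_width: -0.2
```

```bash
python3 -m creep '[{"x":-0.7,"y":-0.95,"z":0,"spin":0},{"x":-0.7,"y":-0.95,"z":0,"spin":0},{"x":-0.7,"y":-0.95,"z":0,"spin":0},{"x":-0.7,"y":-0.95,"z":0,"spin":0},{"x":-0.7,"y":-0.95,"z":0,"spin":0}]'
python3 - <<'E'
from h import *
d=cap('wrist','w1'); s=manip.get_state(); T=np.array(d['world_from_camera']); print(T.round(2), s['joints'].round(1), s['tool_pos'])
E
```

```text
time_s: 1.4
tool_pos: [333.4, 64.5, 239.5]
tcp_rot: [[-0.998, 0.062, 0.001], [0.062, 0.998, 0.0], [-0.001, 0.0, -1.0]]
force: [2.0, 1.1, 0.4]
grip_width: -0.1
[[ 6.0000e-02  9.5000e-01  2.9000e-01  2.5772e+02]
 [ 1.0000e+00 -6.0000e-02 -2.0000e-02  6.8980e+01]
 [ 0.0000e+00  2.9000e-01 -9.6000e-01  3.7375e+02]
 [ 0.0000e+00  0.0000e+00  0.0000e+00  1.0000e+00]] [-2.900e+00 -2.070e+01  1.088e+02 -1.000e-01  9.190e+01 -8.910e+01] [336.20727363  58.87457535 239.12412882]
```

View pics/w1.png

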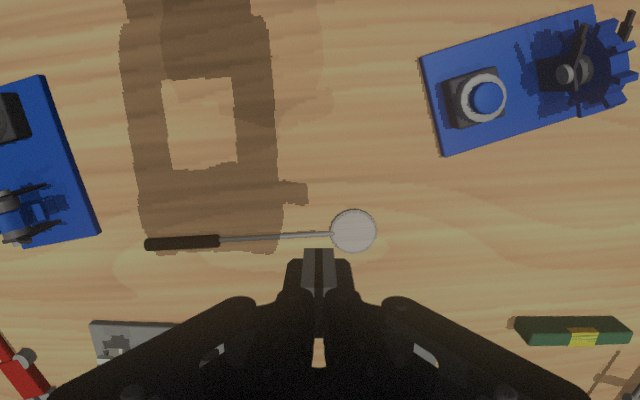

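```bash
python3 -m creep '[{"x":-0.95,"y":-0.7,"z":0,"spin":0},{"x":-0.95,"y":-0.7,"z":0,"spin":0},{"x":-0.95,"y":-0.7,"z":0,"spin":0},{"x":-0.95,"y":-0.7,"z":0,"spin":0},{"x":-0.95,"y":-0.7,"z":0,"spin":0}]';python3 -m creep '[{"x":-0.6,"y":-0.4,"z":0,"spin":0},{"x":-0.6,"y":-0.4,"z":0,"spin":0},{"x":0,"y":0,"z":0,"spin":0},{"x":0,"y":0,"z":0,"spin":0}]'
python3 - <<'E'
from h import *
d=cap('wrist','w2'); s=manip.get_state(); T=np.array(d['world_from_camera']); print(T[:3,3], s['tool_pos'],s['force'])
E
```

```text
time_s: 2.08
tool_pos: [560.4, -124.5, 239.0]
tcp_rot: [[-0.998, 0.062, -0.0], [0.062, 0.998, 0.0], [0.0, 0.0, -1.0]]
force: [0.1, 1.0, 1.3]
grip_width: -0.2
time_s: 2.58
tool_pos: [616.2, -166.4, 239.0]
tcp_rot: [[-0.998, 0.062, -0.001], [0.062, 0.998, 0.0], [0.001, 0.0, -1.0]]
force: [0.4, -0.6, -0.8]
grip_width: -0.2
[ 540.78491371 -161.96210063  373.32391457] [ 616.10840393 -166.18480666  239.39443868] [0.57023539 0.44486607 0.31707634]
```

View pics/w2.png

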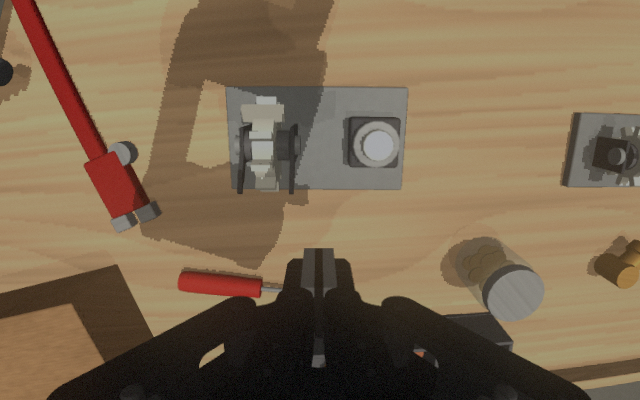

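Run:
```python
from h import *
crop('w2',220,75,420,200,4)
```

```text
(no output)
```

View pics/w2_c220_75.png

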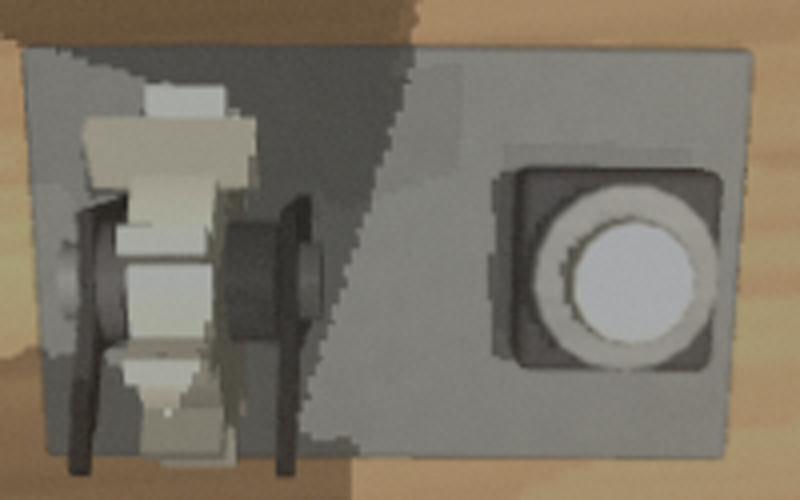

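Run:
```python
from pose import *
w=load('w2')
L2=np.array([[-55,-95,12],[-55,95,12],[55,95,12],[55,-95,12.]])
off=np.array([220,75])
c=np.array([(23,47),(751,50),(724,457),(50,455)])/4+off-.375
key=np.array([634,281])/4+off-.375
r=least_squares(lambda p:(proj(w,W(p,L2))-c).ravel(),[580,-168,-.06]);p=r.x;print(p,r.fun.round(2))
k=at(w,*key,56);cc,n=np.cos(p[2]),np.sin(p[2]);q=(k-[p[0],p[1],0]);print('key',k,'loc',cc*q[0]+n*q[1],-n*q[0]+cc*q[1])
np.save('p.npy',p)
for kk in (1,):
  for ax in(-4,0,4):
   for y0 in (-51.5,-46.5):
    for a in (-54,-18,18,54):
     t=np.radians(a); hw=18 if a==-54 else 9
     P=W(p,[[ax+44*np.sin(t),y0+y,58+44*np.cos(t)] for y in(-hw,hw)])
     print(ax,y0,a,((proj(w,P)-off+.375)*4).round().tolist())
for kx in(-3,0,3):print(kx,((proj(w,W(p,[[kx,55,56]]))-off+.375)*4).round())
```

```text
[ 5.80802326e+02 -1.65782465e+02 -6.41065187e-02] [-1.17 -0.49  1.35 -0.64  0.78  0.79 -0.97  0.83]
key [ 584.40437101 -107.58150782   56.        ] loc -0.1338593386570066 58.31216191277339
-4 -51.5 -54 [[52.0, 107.0], [225.0, 106.0]]
-4 -51.5 -18 [[84.0, 220.0], [174.0, 220.0]]
-4 -51.5 18 [[92.0, 354.0], [179.0, 354.0]]
-4 -51.5 54 [[113.0, 439.0], [194.0, 439.0]]
-4 -46.5 -54 [[76.0, 107.0], [249.0, 106.0]]
-4 -46.5 -18 [[109.0, 220.0], [198.0, 220.0]]
-4 -46.5 18 [[116.0, 354.0], [203.0, 354.0]]
-4 -46.5 54 [[136.0, 439.0], [217.0, 439.0]]
0 -51.5 -54 [[54.0, 127.0], [225.0, 126.0]]
0 -51.5 -18 [[85.0, 240.0], [174.0, 240.0]]
0 -51.5 18 [[93.0, 373.0], [180.0, 373.0]]
0 -51.5 54 [[114.0, 456.0], [195.0, 457.0]]
0 -46.5 -54 [[77.0, 127.0], [249.0, 126.0]]
0 -46.5 -18 [[110.0, 240.0], [199.0, 240.0]]
0 -46.5 18 [[117.0, 373.0], [204.0, 373.0]]
0 -46.5 54 [[137.0, 456.0], [217.0, 457.0]]
4 -51.5 -54 [[55.0, 146.0], [226.0, 146.0]]
4 -51.5 -18 [[87.0, 260.0], [175.0, 260.0]]
4 -51.5 18 [[94.0, 392.0], [181.0, 392.0]]
4 -51.5 54 [[115.0, 474.0], [195.0, 474.0]]
4 -46.5 -54 [[78.0, 146.0], [250.0, 146.0]]
4 -46.5 -18 [[111.0, 260.0], [200.0, 260.0]]
4 -46.5 18 [[118.0, 392.0], [205.0, 392.0]]
4 -46.5 54 [[138.0, 474.0], [218.0, 474.0]]
-3 [[621. 269.]]
0 [[620. 281.]]
3 [[619. 294.]]
```

Run:
```python
from pose import *
w=load('w2'); print(proj(w,[[616.1,-166.2,231.4],[616.1-11,-166.2,231.4]]))
crop('w2',260,230,380,300,6)
```

```text
[[318.49495871 267.64625987]
 [317.04780339 246.29333118]]
```

View pics/w2_c260_230.png

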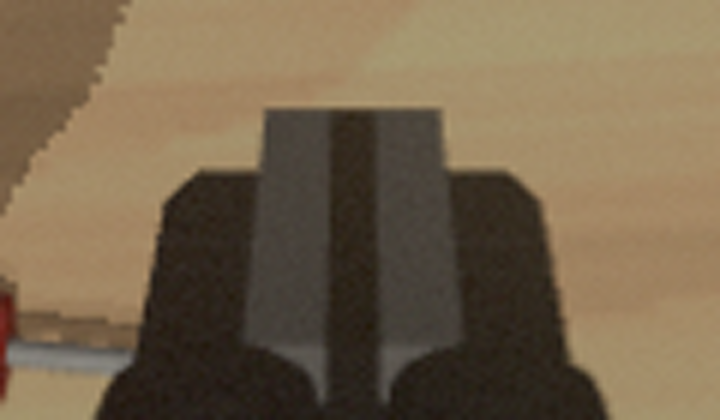

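```bash
python3 -m creep '[{"x":0.7,"y":-0.47,"z":0,"spin":0},{"x":0.7,"y":-0.47,"z":0,"spin":0},{"x":0,"y":0,"z":0.8,"spin":0},{"x":0,"y":0,"z":0.8,"spin":0},{"x":0,"y":0,"z":0.6,"spin":0}]' 1;python3 -m creep '[{"x":0,"y":0,"z":0,"spin":0},{"x":0,"y":0,"z":0,"spin":0}]'
python3 - <<'E'
from h import *
d=cap('wrist','w3'); s=manip.get_state(); print(s['tool_pos'],s['force'])
E
```

```text
time_s: 3.25
tool_pos: [542.9, -208.5, 128.4]
tcp_rot: [[-0.998, 0.061, -0.0], [0.061, 0.998, -0.0], [0.0, -0.0, -1.0]]
force: [0.8, -0.6, -0.0]
grip_width: -0.1
time_s: 3.5
tool_pos: [544.2, -209.3, 131.2]
tcp_rot: [[-0.998, 0.061, 0.002], [0.061, 0.998, -0.001], [-0.002, -0.001, -1.0]]
force: [0.4, -0.1, 0.4]
grip_width: -0.2
[ 544.31364893 -209.42276888  131.29902047] [ 0.43133692 -0.44907075  0.18008128]
```

View pics/w3.png

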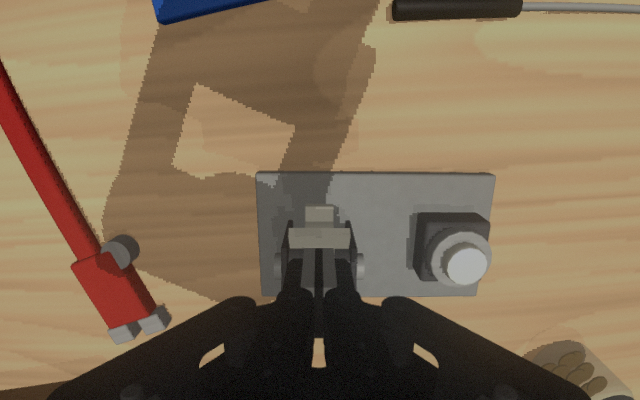

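```bash
python3 -m creep '[{"x":0.04,"y":0,"z":0.2,"spin":0},{"x":0,"y":0,"z":0.2,"spin":0},{"x":0,"y":0,"z":0.18,"spin":0},{"x":0,"y":0,"z":0,"spin":0},{"x":0,"y":0,"z":0,"spin":0}]'
python3 - <<'E'
from h import *
s=manip.get_state(); print(s['tool_pos'],s['force'])
E
```

```text
time_s: 4.18
tool_pos: [541.9, -209.3, 100.5]
tcp_rot: [[-0.998, 0.062, -0.0], [0.062, 0.998, -0.0], [-0.0, -0.0, -1.0]]
force: [-0.5, -0.6, 0.7]
grip_width: 0.3
[ 541.86491128 -209.27219334  100.47995679] [-0.45791997 -0.57870756  0.72565187]
```

```bash
python3 -m creep '[{"x":-0.06,"y":0,"z":-0.04,"spin":0},{"x":-0.1,"y":0,"z":0,"spin":0},{"x":-0.1,"y":0,"z":0,"spin":0},{"x":0,"y":0,"z":0,"spin":0}]'; python3 -m creep '[{"x":-0.1,"y":0,"z":0,"spin":0},{"x":-0.1,"y":0,"z":0,"spin":0},{"x":0,"y":0,"z":0,"spin":0}]'
```

```text
time_s: 4.68
tool_pos: [555.1, -210.0, 102.3]
tcp_rot: [[-0.998, 0.062, -0.0], [0.062, 0.998, -0.0], [0.0, -0.0, -1.0]]
force: [-1.2, -0.6, -0.1]
grip_width: 0.2
time_s: 5.05
tool_pos: [565.1, -210.6, 102.3]
tcp_rot: [[-0.998, 0.062, 0.0], [0.062, 0.998, -0.0], [-0.0, -0.0, -1.0]]
force: [0.9, -1.3, -0.3]
grip_width: -0.2
```

```bash
python3 -m creep '[{"x":-0.08,"y":0,"z":0,"spin":0},{"x":0,"y":0,"z":0,"spin":0},{"x":0,"y":0,"z":0,"spin":0}]'
python3 - <<'E'
from h import *
cap('wrist','w4');cap('top','t4');crop('t4',320,145,420,215,8)
E
```

```text
time_s: 5.42
tool_pos: [568.5, -210.9, 102.6]
tcp_rot: [[-0.998, 0.062, -0.001], [0.062, 0.998, -0.0], [0.001, -0.0, -1.0]]
force: [-6.6, 0.4, 5.2]
grip_width: -0.4
```

View pics/w4.png

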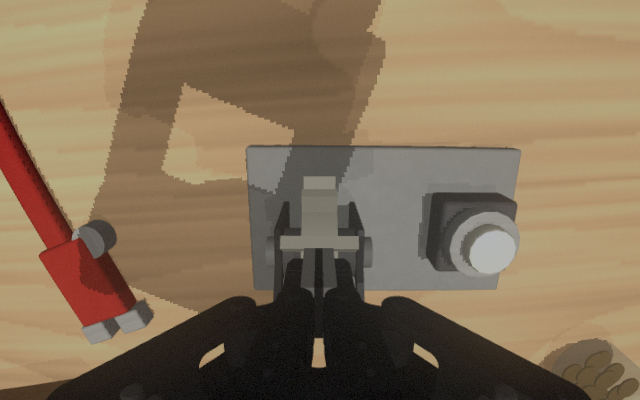

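```bash
python3 -m creep '[{"x":0,"y":0,"z":-0.06,"spin":0},{"x":0,"y":0,"z":-0.06,"spin":0},{"x":0,"y":0,"z":-0.1,"spin":0},{"x":0,"y":0,"z":-0.3,"spin":0},{"x":0,"y":0,"z":0,"spin":0}]'
python3 - <<'E'
from h import *
cap('wrist','w5');s=manip.get_state(); print(s['tool_pos'],s['force'])
E
```

```text
time_s: 6.15
tool_pos: [569.4, -211.2, 130.2]
tcp_rot: [[-0.998, 0.062, 0.002], [0.062, 0.998, -0.001], [-0.002, -0.001, -1.0]]
force: [0.3, 0.5, -0.5]
grip_width: 0.1
[ 569.07678432 -211.01715313  129.25986801] [0.05018186 0.30167444 0.48023424]
```

View pics/w5.png

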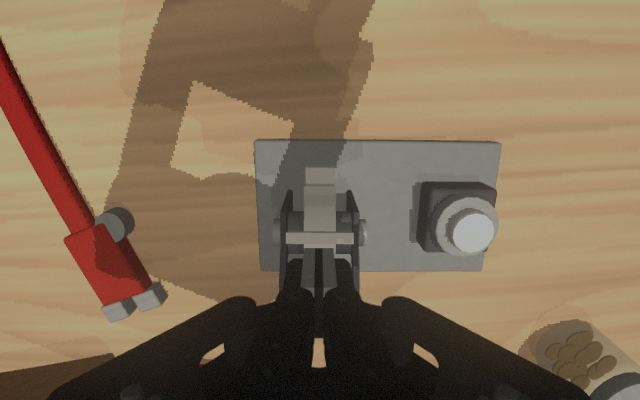

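View pics/t4_c320_145.png

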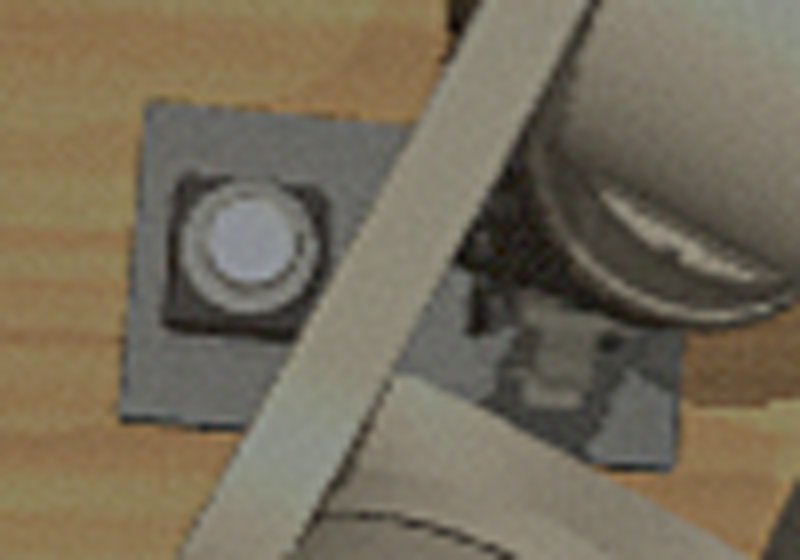

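```bash
cat > teeth.py <<'E'
from pose import *
import sys
def run(tag):
  w=load(tag);p=np.load('p.npy')
  for a in (-90,-54,-36,-27,-18,0,18,54):
     t=np.radians(a); P=W(p,[[44*np.sin(t),-45+y,58+44*np.cos(t)] for y in(-18,-9,9,18)])
     print(a,(proj(w,P)).round().tolist())
  print('corners',proj(w,W(p,L)).round(1).tolist())
run(sys.argv[1])
E
python3 teeth.py w5; python3 -c "
from h import *; crop('w5',240,130,400,290,5)"
```

```text
-90 [[291.0, 167.0], [306.0, 167.0], [334.0, 167.0], [349.0, 167.0]]
-54 [[288.0, 191.0], [304.0, 191.0], [336.0, 191.0], [353.0, 191.0]]
-36 [[287.0, 213.0], [303.0, 213.0], [337.0, 213.0], [354.0, 213.0]]
-27 [[286.0, 226.0], [303.0, 226.0], [337.0, 226.0], [354.0, 226.0]]
-18 [[286.0, 239.0], [303.0, 239.0], [337.0, 239.0], [354.0, 239.0]]
0 [[286.0, 263.0], [303.0, 264.0], [337.0, 264.0], [354.0, 264.0]]
18 [[288.0, 284.0], [304.0, 284.0], [336.0, 284.0], [352.0, 284.0]]
54 [[291.0, 301.0], [305.0, 301.0], [334.0, 301.0], [348.0, 301.0]]
corners [[482.2, 271.5], [259.9, 272.0], [252.8, 140.3], [503.3, 142.3]]
```

View pics/w5_c240_130.png

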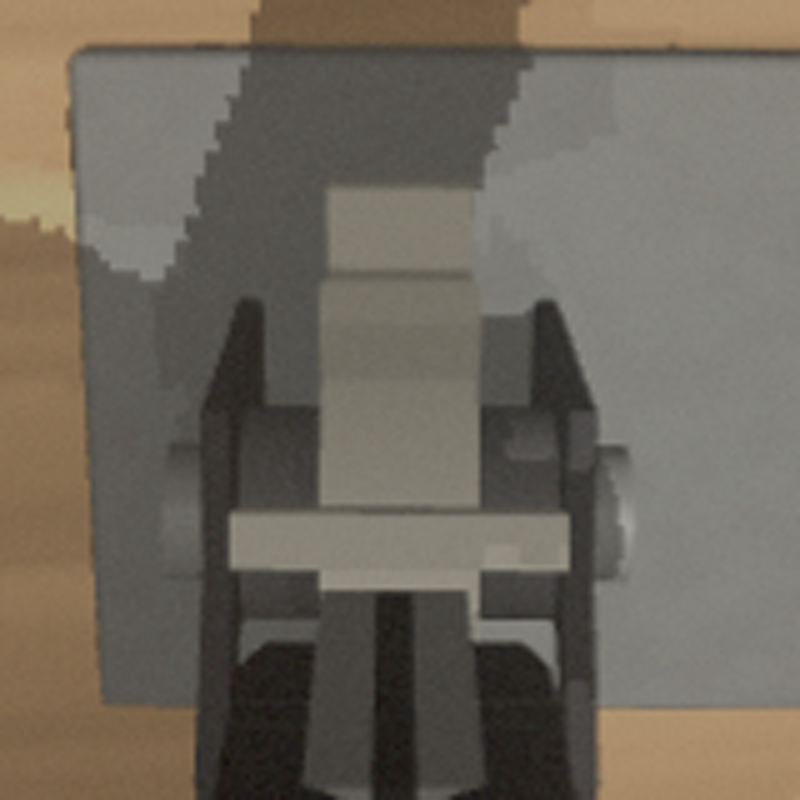

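```bash
python3 -m creep '[{"x":0.28,"y":0,"z":0,"spin":0},{"x":0.28,"y":0,"z":0,"spin":0},{"x":0,"y":0,"z":0.25,"spin":0},{"x":0,"y":0,"z":0.24,"spin":0},{"x":0,"y":0,"z":0,"spin":0}]';  python3 -m creep '[{"x":0,"y":0,"z":0,"spin":0}]'
```

```text
time_s: 6.82
tool_pos: [540.3, -208.9, 102.3]
tcp_rot: [[-0.998, 0.062, -0.002], [0.062, 0.998, 0.001], [0.002, 0.001, -1.0]]
force: [0.1, 0.3, 0.2]
grip_width: -0.2
time_s: 6.95
tool_pos: [541.0, -209.1, 103.8]
tcp_rot: [[-0.998, 0.062, -0.0], [0.062, 0.998, 0.0], [0.0, 0.0, -1.0]]
force: [-0.0, -0.5, 0.2]
grip_width: 0.1
```

Push 28 mm in total, rising slightly near the end.

```bash
python3 -m creep '[{"x":-0.12,"y":0,"z":0,"spin":0},{"x":-0.12,"y":0,"z":0,"spin":0},{"x":-0.12,"y":0,"z":0,"spin":0},{"x":-0.08,"y":0,"z":0,"spin":0},{"x":0,"y":0,"z":0,"spin":0}]';  python3 -m creep '[{"x":-0.06,"y":0,"z":-0.01,"spin":0},{"x":-0.06,"y":0,"z":-0.01,"spin":0},{"x":0,"y":0,"z":0,"spin":0}]'
```

```text
time_s: 7.58
tool_pos: [563.0, -210.5, 103.8]
tcp_rot: [[-0.998, 0.062, 0.0], [0.062, 0.998, -0.0], [-0.0, -0.0, -1.0]]
force: [0.1, 0.2, -0.4]
grip_width: 0.1
time_s: 7.95
tool_pos: [569.0, -210.9, 105.0]
tcp_rot: [[-0.998, 0.062, 0.0], [0.062, 0.998, -0.0], [-0.0, -0.0, -1.0]]
force: [0.6, 0.3, 0.0]
grip_width: 0.1
```

```bash
python3 -m creep '[{"x":0,"y":0,"z":-0.06,"spin":0},{"x":0,"y":0,"z":-0.1,"spin":0},{"x":0,"y":0,"z":-0.34,"spin":0},{"x":0.28,"y":0,"z":0,"spin":0},{"x":0.28,"y":0,"z":0,"spin":0}]'; python3 -m creep '[{"x":0.2,"y":0,"z":0,"spin":0},{"x":0,"y":0,"z":0,"spin":0}]'
python3 - <<'E'
from h import *
cap('wrist','w6');s=manip.get_state(); print(s['tool_pos'],s['force'])
crop('w6',240,150,400,310,5)
E
python3 teeth.py w6
```

```text
time_s: 8.57
tool_pos: [539.6, -209.0, 129.8]
tcp_rot: [[-0.998, 0.062, -0.0], [0.062, 0.998, -0.0], [0.0, -0.0, -1.0]]
force: [-0.1, 0.0, -0.3]
grip_width: -0.2
time_s: 8.82
tool_pos: [530.0, -208.5, 130.0]
tcp_rot: [[-0.998, 0.062, -0.0], [0.062, 0.998, -0.0], [0.0, -0.0, -1.0]]
force: [0.5, 0.5, -0.3]
grip_width: -0.1
[ 530.5250744  -208.60342789  130.00161975] [ 0.00699439 -0.41278778  0.14597324]
-90 [[292.0, 226.0], [306.0, 226.0], [333.0, 226.0], [347.0, 226.0]]
-54 [[289.0, 255.0], [304.0, 255.0], [335.0, 256.0], [350.0, 256.0]]
-36 [[288.0, 278.0], [304.0, 278.0], [335.0, 278.0], [351.0, 278.0]]
-27 [[288.0, 291.0], [304.0, 291.0], [335.0, 291.0], [351.0, 291.0]]
-18 [[288.0, 303.0], [304.0, 303.0], [335.0, 303.0], [351.0, 303.0]]
0 [[288.0, 325.0], [304.0, 325.0], [335.0, 325.0], [351.0, 325.0]]
18 [[289.0, 342.0], [304.0, 342.0], [334.0, 342.0], [350.0, 342.0]]
54 [[292.0, 353.0], [305.0, 353.0], [333.0, 353.0], [346.0, 353.0]]
corners [[475.0, 311.0], [262.0, 312.3], [255.0, 191.7], [495.3, 192.5]]
```

View pics/w6.png

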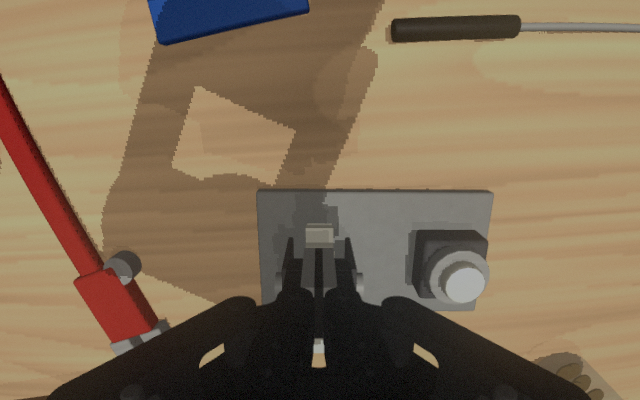

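Run:
```python
from h import *
cap('scene','s6');crop('s6',205,180,305,255,8)
```

```text
(no output)
```

View pics/s6_c205_180.png

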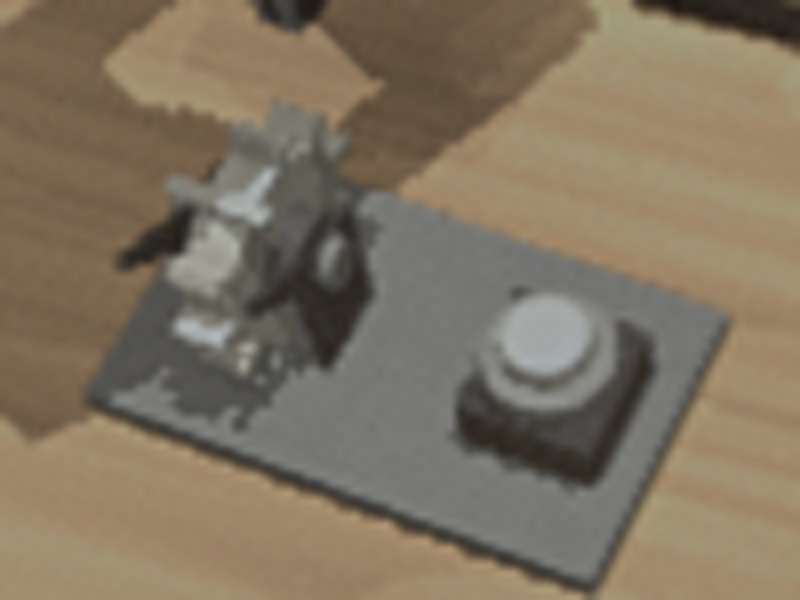

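```bash
python3 -m creep '[{"x":-0.2,"y":-0.01,"z":0,"spin":0},{"x":0,"y":0,"z":0.26,"spin":0},{"x":0,"y":0,"z":0.26,"spin":0},{"x":0,"y":0,"z":0,"spin":0},{"x":0,"y":0,"z":0,"spin":0}]'
```

```text
time_s: 9.55
tool_pos: [540.7, -209.7, 103.9]
tcp_rot: [[-0.998, 0.062, -0.0], [0.062, 0.998, -0.0], [0.0, -0.0, -1.0]]
force: [-0.3, -0.2, 0.2]
grip_width: -0.2
```

```bash
python3 -m creep '[{"x":-0.12,"y":0,"z":0,"spin":0},{"x":-0.12,"y":0,"z":0,"spin":0},{"x":-0.12,"y":0,"z":0,"spin":0},{"x":-0.08,"y":0,"z":0,"spin":0},{"x":0,"y":0,"z":0,"spin":0}]';  python3 -m creep '[{"x":-0.06,"y":0,"z":-0.01,"spin":0},{"x":-0.06,"y":0,"z":-0.01,"spin":0},{"x":0,"y":0,"z":0,"spin":0}]'; python3 -m creep '[{"x":0,"y":0,"z":-0.06,"spin":0},{"x":0,"y":0,"z":-0.1,"spin":0},{"x":0,"y":0,"z":-0.34,"spin":0},{"x":0.28,"y":0,"z":0,"spin":0},{"x":0.48,"y":0,"z":0,"spin":0}]';python3 - <<'E'
from h import *
cap('scene','s7');crop('s7',205,180,305,255,8)
E
```

```text
time_s: 10.18
tool_pos: [563.0, -211.0, 103.7]
tcp_rot: [[-0.998, 0.062, -0.0], [0.062, 0.998, 0.0], [0.0, 0.0, -1.0]]
force: [-0.5, 0.9, -0.1]
grip_width: -0.2
time_s: 10.55
tool_pos: [569.0, -211.4, 105.0]
tcp_rot: [[-0.998, 0.062, 0.0], [0.062, 0.998, -0.0], [-0.0, -0.0, -1.0]]
force: [0.2, 0.0, 0.9]
grip_width: 0.0
time_s: 11.18
tool_pos: [529.9, -208.9, 130.0]
tcp_rot: [[-0.998, 0.061, 0.0], [0.061, 0.998, -0.0], [-0.0, -0.0, -1.0]]
force: [0.4, -0.4, 0.4]
grip_width: -0.1
```

View pics/s7_c205_180.png

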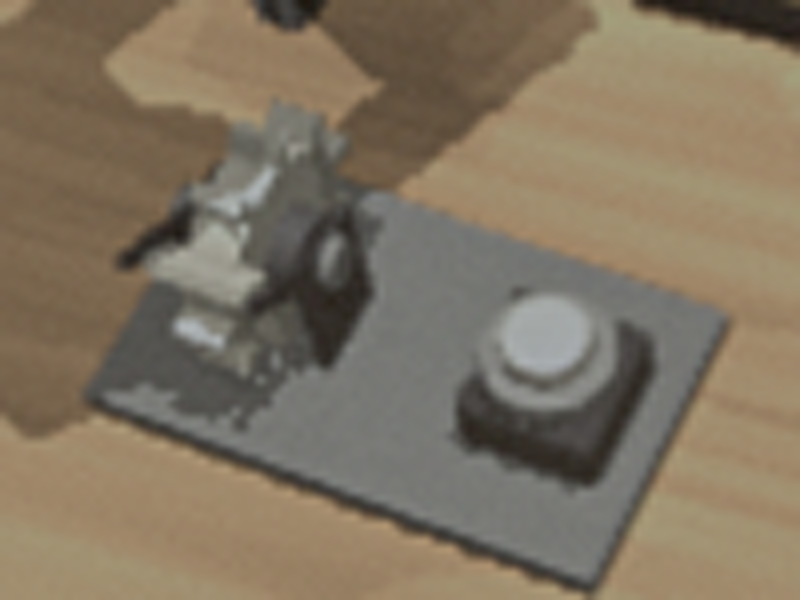

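```bash
python3 -m creep '[{"x":0,"y":0.7,"z":0,"spin":0},{"x":0,"y":0.7,"z":0,"spin":0},{"x":-0.48,"y":0.7,"z":0,"spin":0},{"x":-0.48,"y":0,"z":0,"spin":0},{"x":0,"y":0,"z":0,"spin":0}]'
python3 - <<'E'
from h import *
cap('wrist','w8');s=manip.get_state(); print(s['tool_pos'],s['force'])
E
python3 teeth.py w8
```

```text
time_s: 11.85
tool_pos: [585.3, -106.9, 129.6]
tcp_rot: [[-0.998, 0.061, -0.0], [0.061, 0.998, -0.0], [0.0, -0.0, -1.0]]
force: [-0.0, -0.4, -0.5]
grip_width: -0.4
[ 584.60439204 -107.08955074  129.59069308] [-0.45024488 -0.56485426 -0.62280269]
-90 [[124.0, 153.0], [138.0, 153.0], [166.0, 153.0], [180.0, 152.0]]
-54 [[102.0, 175.0], [117.0, 175.0], [148.0, 175.0], [163.0, 175.0]]
-36 [[94.0, 196.0], [110.0, 196.0], [141.0, 196.0], [158.0, 196.0]]
-27 [[92.0, 209.0], [108.0, 209.0], [140.0, 209.0], [156.0, 209.0]]
-18 [[91.0, 221.0], [107.0, 221.0], [139.0, 222.0], [155.0, 222.0]]
0 [[94.0, 246.0], [109.0, 246.0], [141.0, 247.0], [157.0, 247.0]]
18 [[101.0, 267.0], [116.0, 267.0], [147.0, 268.0], [163.0, 268.0]]
54 [[123.0, 286.0], [137.0, 287.0], [165.0, 287.0], [179.0, 287.0]]
corners [[360.8, 263.2], [136.4, 261.2], [114.7, 129.4], [367.0, 128.5]]
```

View pics/w8.png

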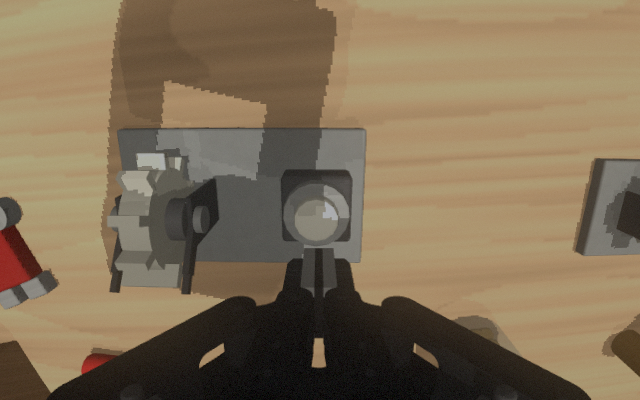

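```bash
python3 -m creep '[{"x":0,"y":-0.01,"z":0.4,"spin":0},{"x":0,"y":0,"z":0.4,"spin":0},{"x":0,"y":0,"z":0.3,"spin":0},{"x":0,"y":0,"z":0.1,"spin":0},{"x":0,"y":0,"z":0,"spin":0}]'; python3 -m creep '[{"x":0,"y":0,"z":0,"spin":0},{"x":0,"y":0,"z":0.04,"spin":0},{"x":0,"y":0,"z":0,"spin":0}]'
```

```text
time_s: 12.52
tool_pos: [585.0, -107.8, 70.1]
tcp_rot: [[-0.998, 0.062, -0.0], [0.062, 0.998, -0.0], [0.0, -0.0, -1.0]]
force: [-0.0, 0.2, -0.1]
grip_width: -0.2
time_s: 12.9
tool_pos: [585.2, -107.7, 68.0]
tcp_rot: [[-0.998, 0.062, 0.0], [0.062, 0.998, -0.0], [-0.0, -0.0, -1.0]]
force: [-0.0, -0.0, 1.6]
grip_width: 0.2
```

```bash
python3 -m creep '[{"x":0,"y":0,"z":0.06,"spin":0},{"x":0,"y":0,"z":0.04,"spin":0},{"x":0,"y":0,"z":0,"spin":0}]'; python3 -m creep '[{"x":0,"y":0,"z":0.04,"spin":0},{"x":0,"y":0,"z":0.02,"spin":0},{"x":0,"y":0,"z":0,"spin":0}]'; python3 -m creep '[{"x":0,"y":0,"z":0.02,"spin":0},{"x":0,"y":0,"z":0,"spin":0}]'
```

```text
time_s: 13.28
tool_pos: [585.3, -107.7, 62.9]
tcp_rot: [[-0.998, 0.062, 0.0], [0.062, 0.998, -0.0], [-0.0, -0.0, -1.0]]
force: [0.9, 0.8, 4.1]
grip_width: 0.0
time_s: 13.65
tool_pos: [585.5, -107.8, 61.6]
tcp_rot: [[-0.998, 0.062, 0.001], [0.062, 0.998, -0.001], [-0.001, -0.001, -1.0]]
force: [-7.6, 2.3, 24.2]
grip_width: 0.4
time_s: 13.9
tool_pos: [585.5, -107.8, 61.4]
tcp_rot: [[-0.998, 0.062, 0.002], [0.062, 0.998, -0.001], [-0.002, -0.001, -1.0]]
force: [-11.5, 3.1, 36.0]
grip_width: -0.1
```

Run:
```python
from pose import *
w=load('w2');p=np.load('p.npy')
for z in (44,47,50,53,56): print(z,((proj(w,[[584.4,-107.6,z]])-[220,75]+.375)*4).round(1))
cap('wrist','w9');cap('scene','s9');crop('s9',205,180,305,255,8);crop('w9',260,130,400,270,5)
```

```text
44 [[625.4 274.7]]
47 [[627.5 276.2]]
50 [[629.6 277.8]]
53 [[631.7 279.4]]
56 [[633.9 281. ]]
```

View pics/w9_c260_130.png

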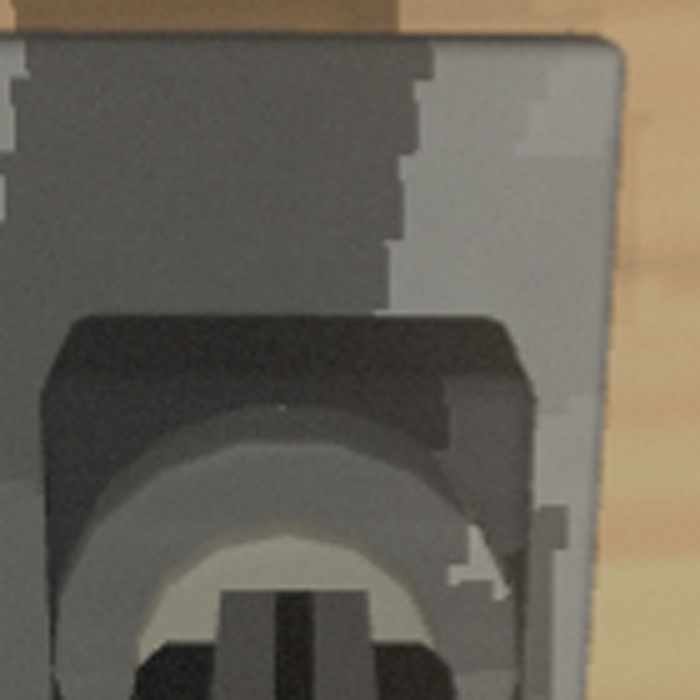

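View pics/s9_c205_180.png

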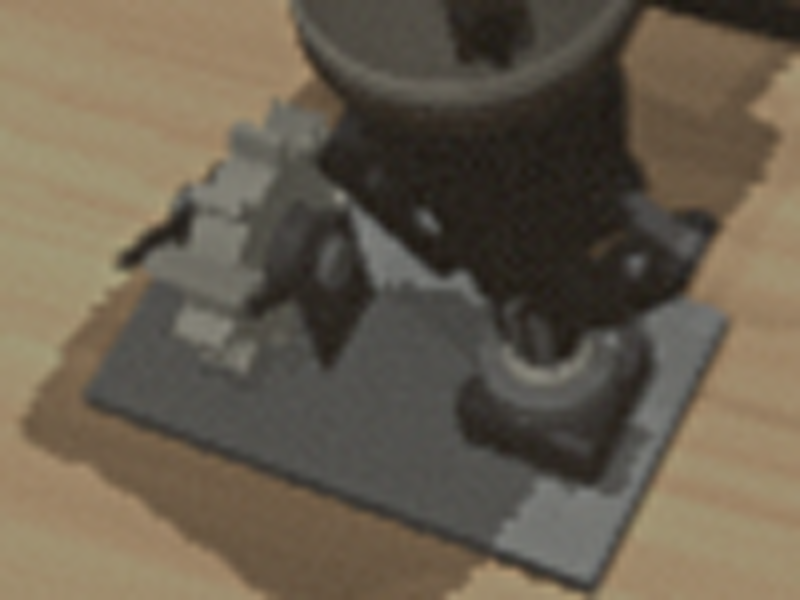

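```bash
python3 -m creep '[{"x":0,"y":0,"z":-0.1,"spin":0},{"x":0,"y":0,"z":-0.15,"spin":0},{"x":0,"y":0,"z":-0.4,"spin":0},{"x":0,"y":0,"z":-0.8,"spin":0},{"x":0,"y":0,"z":-0.8,"spin":0}]'; python3 -m creep '[{"x":-0.8,"y":0.2,"z":0,"spin":0},{"x":0,"y":0,"z":0,"spin":0},{"x":0,"y":0,"z":0,"spin":0}]'
python3 - <<'E'
from pose import *
cap('wrist','w10');cap('top','t10');s=manip.get_state(); print(s['tool_pos'],s['force'])
E
python3 teeth.py w10
```

```text
time_s: 14.62
tool_pos: [584.7, -107.6, 172.2]
tcp_rot: [[-0.998, 0.062, -0.001], [0.062, 0.998, 0.0], [0.001, 0.0, -1.0]]
force: [0.5, -1.4, 1.0]
grip_width: -0.0
time_s: 15.0
tool_pos: [625.1, -100.1, 170.6]
tcp_rot: [[-0.998, 0.062, -0.002], [0.062, 0.998, 0.0], [0.002, 0.0, -1.0]]
force: [-0.8, -0.1, 0.3]
grip_width: 0.1
[ 624.93253937 -100.26825214  171.04187652] [ 0.27310918 -0.30393469  0.56789138]
-90 [[135.0, 90.0], [147.0, 90.0], [171.0, 89.0], [184.0, 89.0]]
-54 [[116.0, 103.0], [130.0, 102.0], [156.0, 102.0], [170.0, 102.0]]
-36 [[110.0, 119.0], [123.0, 119.0], [151.0, 118.0], [165.0, 118.0]]
-27 [[108.0, 129.0], [122.0, 129.0], [149.0, 128.0], [163.0, 128.0]]
-18 [[107.0, 139.0], [121.0, 139.0], [149.0, 139.0], [163.0, 139.0]]
0 [[109.0, 162.0], [122.0, 162.0], [150.0, 161.0], [164.0, 161.0]]
18 [[114.0, 182.0], [127.0, 182.0], [154.0, 182.0], [168.0, 182.0]]
54 [[132.0, 207.0], [144.0, 207.0], [169.0, 207.0], [181.0, 207.0]]
corners [[347.0, 203.9], [142.2, 203.3], [125.1, 79.0], [350.5, 76.7]]
```

View pics/w10.png

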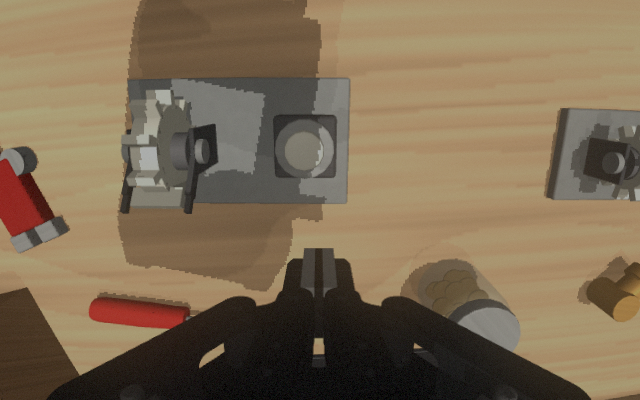

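View pics/t10.png

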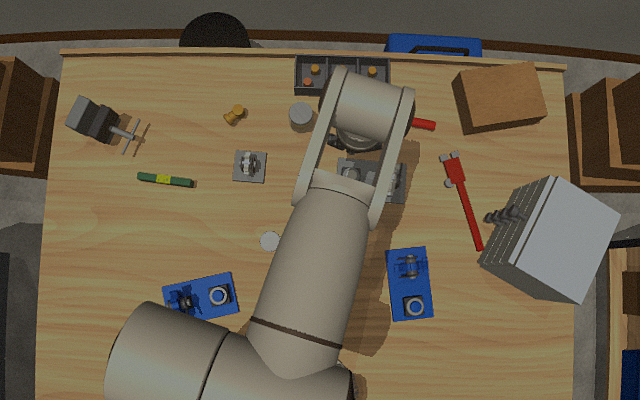

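Run:
```python
from h import *
crop('w10',110,65,360,225,3)
```

```text
(no output)
```

View pics/w10_c110_65.png

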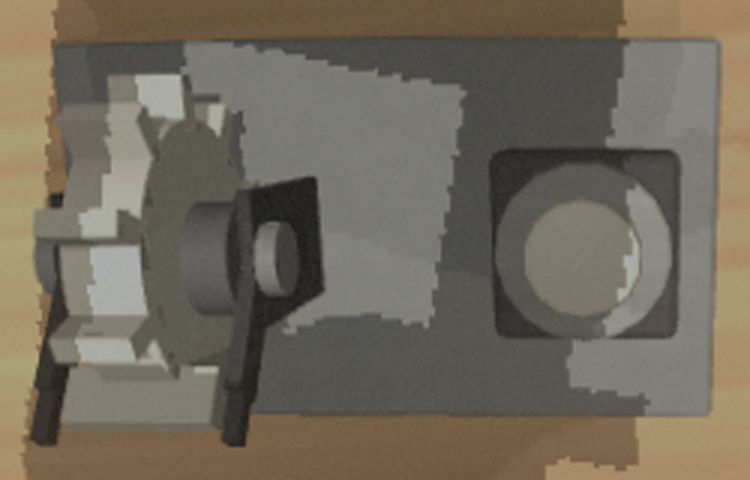

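Run:
```python
from h import *
w=load('w10')
for z in (50,56):
  P=proj(w,[[584.4+dx,-107.6+dy,z] for dx,dy in((0,0),(0,-15),(0,15),(-15,0),(15,0))]); print(z,((P-[110,65]+.33)*3).round(1).tolist())
cap('scene','s10');crop('s10',205,180,305,255,8)
```

```text
50 [[585.3, 253.1], [526.2, 256.8], [644.6, 249.5], [581.0, 192.9], [589.5, 311.4]]
56 [[584.4, 256.4], [523.9, 260.2], [645.1, 252.7], [580.0, 194.9], [588.7, 316.1]]
```

View pics/s10_c205_180.png

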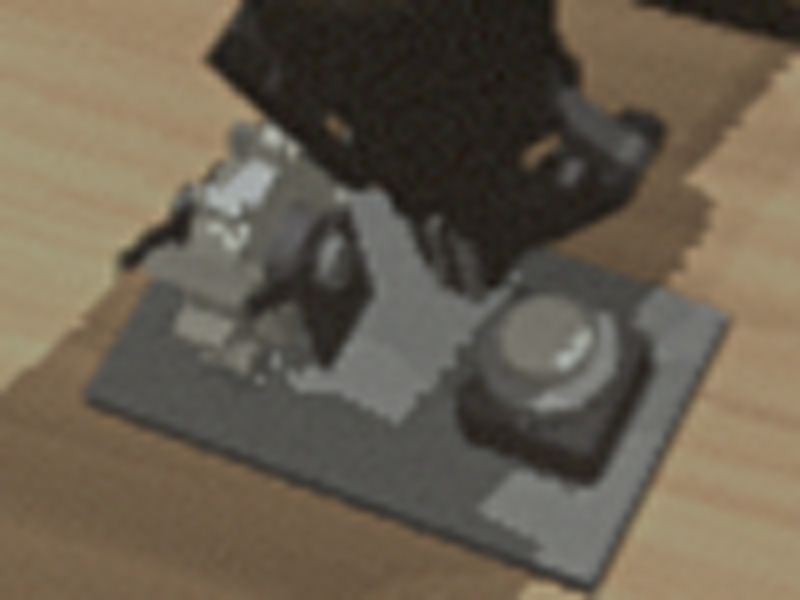

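```bash
python3 -c "
from bench import manip; print(manip.close_job())"
```

```text
the job is handed in; nothing more can be done
None
```

The job is done and handed in, at about 15 s of the 54 s allowed.

- **Wheel:** it started three clicks short of the pointers. I flicked it three times with the closed fingertip. I checked it in the camera images after each click. The wide tooth now stands between the two pointers and did not click past them.
- **Set key:** I pressed the round key until it hit a hard stop. The reading rose to 36 N there, well above the 4 N it needs. While it was held down, the images showed the button about flush with its ring. After I let go, the last images showed it back up in its starting place.
- **Reminder:** its base corners matched their starting positions in the last images, so it had not shifted.
- **Other things:** the smaller reminder and the rest looked undisturbed wherever the arm did not block the view.

Three readings were less clean:
- **First flick:** the fingertip briefly wedged between two teeth, and the tool read about 7 N sideways. That is above the 3 N known to be safe, but the reminder did not shift. I did the next two flicks a little higher, with no wedging.
- **Key height:** the key seemed to start moving when the tool was about 4 mm higher than the given tip length predicts. I judged it fully down from the hard stop and the picture instead.
- **Cameras:** the top and scene cameras disagreed by about 6 mm on the reminder's y position. I used the close-up wrist view, which agreed with the finger positions.

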